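# Spring a coin cassette out of the changer and stand it on the counting scale

## Task

Cashing up: press the blue coin cassette into the changer until its catch lets go and it springs out by itself, then draw it out along its slanted bay and stand it upright, gently, in the middle of the scale's pan and let go. Leave the orange cassette latched in its bay, and do not push the other things on the counter about.

Things in the scene. Friction and masses are not known exactly. Their poses are not given: they have to be found in the camera images.
- coin_rack: Fixed grey block of the coin changer, with two bays. Origin: centre of its top (mouth) face, 130 mm above the counter. z: the way out of the bays, 30 degrees from vertical, leaning roughly towards the robot; y: along the row of bays; x: to the rear and up. It spans y -85 to 85, x -38 to 45, z -110 to 0 mm. Bays 62 (x) by 46 (y) mm at y = 50 and -50; a random one holds blue.
- left_bay (a point): Centre of the mouth of the rack's bay at y = +50 mm (axes as the rack). How both bays work: a spring catch holds the cassette, which cannot be pulled out while latched. Press it along -z at the middle of its top: 6 to 8 N; the catch lets go after about 4 mm, bottom stop at 6 mm (press right to it). Take the push away and it rises within 0.5 s to 35 mm above its latched place and stays there. It does not catch again.
- right_bay (a point): Centre of the mouth of the rack's other bay, at y = -50 mm; works the same.
- blue_cassette_center (a point): Centre of the cassette with the BLUE cap: grey box with blue top, 60 (own x) by 44 (own y) by 100 mm (own z, long axis, cap at +z), about 0.2 kg, flat ends; the point is half-way up. In the bay its axes are the rack's. Latched, it stands 10 mm out of the mouth; sprung out, 45 mm: then grip that part across the 44 mm (along y). 1 mm play in the bay; the catch takes its rear (+x) face only.
- blue_cassette: The same blue-capped cassette; this origin is the centre of its foot (underside), 50 mm below its centre along its own z.
- orange_cassette_center (a point): Centre of the other cassette, the same but with an ORANGE cap, latched in the other bay. It must stay latched.
- pan_center (a point): Centre of the top face of the counting scale's steel pan, 43 mm above the counter; the pan is flat, 130 mm (own x) by 140 mm (own y). z is up.
- scale: The counting scale, fixed, white base 170 (x) by 150 (y) mm with the steel pan on top; the dark display lies on its -x side. Origin on the counter, 10 mm to the -x side of the pan's centre.
- can_1: Bystander: drinks can; origin at its underside on the counter. Leave alone.
- apple_1: Bystander: apple; origin at its underside on the counter. Leave alone.
- tub_1: Bystander: yoghurt tub; origin at its underside on the counter. Leave alone.
- keys_1: Bystander: keys; origin at its underside on the counter. Leave alone.
- tape_1: Bystander: roll of tape; origin at its underside on the counter. Leave alone.
- pen_1: Bystander: pen; origin at its underside on the counter. Leave alone.

How it is judged:
On the way, in this order (a step that is already met when the one before it is completed fails the run):
1. the blue cassette is pressed into its bay (z of blue_cassette_center in the frame of coin_rack below -0.042 m and contact force between the fingers and blue_cassette above 1 N), for 0.02 s.
2. the blue cassette has sprung out by itself, still in its bay and not touched (z of blue_cassette_center in the frame of coin_rack between -0.013 and 0 m and contact force between each of the arm, the fingers and blue_cassette below 0.2 N), for 0.2 s.
At the end, for the whole second after the job is handed in: The blue cassette stands upright (within 0.08 rad, cap up) and at rest on the scale's pan, its centre within 30 mm of the pan's centre; the orange one is still latched in its bay (horizontal distance between blue_cassette_center and pan_center below 0.03 m and angle between blue_cassette_center's own z axis and vertical below 0.08 rad and z of blue_cassette_center in the frame of pan_center between 0.045 and 0.055 m and linear speed of blue_cassette below 0.02 m/s and z of orange_cassette_center in the frame of coin_rack below -0.035 m); the robot touches nothing.
It fails at once if the orange cassette came out of its latched place (z of orange_cassette_center in the frame of coin_rack above -0.03 m).
It fails at once if the cassette was banged or pressed hard on the scale (over 40 N) (contact force between blue_cassette and scale above 40 N).
It fails at once if the cassette was let fall onto the scale (from more than about 8 mm) (linear speed of blue_cassette above 0.4 m/s and contact force between the fingers and blue_cassette below 0.2 N and horizontal distance between blue_cassette_center and pan_center below 0.1 m).
It fails at once if a bystander was pushed more than 30 mm (distance of any of can_1, apple_1, tub_1, keys_1, tape_1, pen_1 from where it was at the start of the episode above 0.03 m).
It also fails if it takes over 58 s, if anything falls off the work surface, if the arm or the gripper's body presses on something with over 40 N, if the wrist force passes 120 N, or if a joint passes its speed limit or range.

## Robot

A 7-joint arm with a two-finger parallel gripper is mounted at the origin on a cart in front of the work surface, level with it; the furniture and walls round the work are solid. World frame = base frame: x ahead of the robot, y to its left, z up, the work surface at z = 0. Lengths are in m, angles in rad, forces in N, time in s.
With the tool pointing down it reaches from about 0.4 to 0.85 m from the base axis. Payload 10.4 kg.
Tool frame: the origin (TCP) lies midway between the tips of the shut fingers; the grasp point (between the pads) lies 19 mm behind it; z points along the fingers, y is the line along which they close (so a half turn about z gives the same grasp; the last joint's range is limited). The gripper opens to 87 mm and grips with 3 to 60 N. Pads are 19 mm wide; open, the fingers measure 117 mm over their backs; the gripper's body (75 mm by 190 mm) begins 51 mm behind the grasp point.
Start: joints at [1.252, 0.332, -0.065, 1.46, 0.022, 1.35, -0.088], TCP at [0.182, -0.598, 0.223] pointing down, gripper open.
Joint ranges: [-2.6, 2.6], [-0.5, 2.12], [-1.47, 1.34], [0.16, 2.42], [-1.27, 4.41], [0.06, 2.06], [-2.6, 2.6]. Speed limits (rad/s): [2.22, 2.22, 2.79, 2.79, 3.14, 3.14, 3.14].

## Interface

Orientations are given as a unit quaternion [w, x, y, z].
In Python, from bench import bot gives the robot as it stands.
- The arm moves only by the tool play_rows, never from a script. Its argument "plan" is one flat list of numbers, 5 for each row, row after row: the finger opening in mm, from 0 to 87, then the shift along the world's x, y, z in mm, then the turn about the world's z in degrees. In form: [grip, dx, dy, dz, turn, grip, dx, dy, dz, turn, ...]. A call has 1 to 12 rows; each row shifts and turns the commanded pose from where the row before left it; what a row does not reach is not made up. A row lasts 1/10 s, in which the tool goes at most 50 mm and 8.59 degrees, less where a joint would pass 70% of its speed; a pose out of reach is approached as far as the arm can. A call with a gripper value outside its range is refused whole. The fingers move at their own pace and stop on an object; the grip force is fixed at half the most. Time passes only in rows, so rows that do not move let the fingers close. It gives the time, the measured TCP pose, the force, the opening and the grip force at its end, in the units of the state.
- bot.get_state(): the state, without advancing time (a new reading comes with each control period).
- bot.read_camera(name): name is "scene" or "top" or "wrist"; returns a dict with "image" (480x640x3 uint8, red, green, blue), "fx", "fy", "cx", "cy" (pixels), "world_to_cam" (4x4, takes a point from world to camera coordinates); the wrist camera has in their place "T_tool_cam" (4x4, takes a point from camera to tool coordinates, whose origin is the TCP and whose axes are the flange's). Camera axes: x right, y up, looking along -z (the intrinsics and any distortion apply to the point x, -y, -z); pixel columns grow to the right and rows downward; lengths in m; the calibration is good to about 2 mm. A picture is of the moment at which its call begins: read the wrist's pose just before it. There is no depth.
- bot.close_job(): hands the job in; it is judged then, once.
The state is a dict: "t": time; "joint_positions": joint angles; "joint_vel": joint speeds; "tau": joint torques, N m; "tcp_pos": TCP position; "orientation": TCP orientation; "ft_force": force on the tool from outside, world axes, zero at the start; "ft_torque": the same for the moment, N m; "grip_width": opening from 0.0 (shut) to 1.0 (fully open); "grip_force": force on a finger pad.
Only numpy, scipy, OpenCV 4.12 (cv2) and the standard library are available. Lean on these libraries where they do the work, as an engineer would, in place of code of your own. Each camera call takes 0.05 s, during which the arm holds its last target. There are 200 camera calls.

## Working session

There is one attempt and no reset: what is moved stays moved. The work goes in short steps, Python scripts to look and compute and a tool call to move; the robot and the scene stay as the last step left them, time stands still between calls to the robot, and variables do not carry over. Pictures are saved under pics/ and viewed, at most 10 in all, crops included, and the job is handed in when it is done.

Besides the shell and the picture viewer there is one more tool, called after ">>>" as name(argument=value, ...) on one line, values as JSON. play_rows: Moves the arm, as the interface text tells. Its arguments: {"type":"object","properties":{"plan":{"type":"array"}},"required":["plan"]}

```bash
ls; mkdir -p pics; python3 - <<'E'
from bench import bot
import cv2,numpy as np,pickle
d={}
for n in("scene","top","wrist"):
    c=bot.read_camera(n);d[n]=c
    cv2.imwrite(f"pics/{n}0.png",c["image"][:,:,::-1])
    print(n,{k:(np.round(v,4).tolist() if k!="image" else 0) for k,v in c.items()})
pickle.dump(d,open("c0.pkl","wb"))
print(bot.get_state())
E
```

```text
pics
scene {'image': 0, 'fx': 558.7834, 'fy': 558.7834, 'cx': 320.8415, 'cy': 250.5663, 'world_to_cam': [[0.4269, -0.9042, 0.0092, -0.1752], [0.8018, 0.3832, 0.4586, -0.4704], [-0.4182, -0.1884, 0.8886, -1.3318], [0.0, 0.0, 0.0, 1.0]]}
top {'image': 0, 'fx': 480.5455, 'fy': 480.5455, 'cx': 318.0454, 'cy': 233.377, 'world_to_cam': [[-0.2758, -0.9612, 0.0105, 0.1782], [0.825, -0.2311, 0.5157, -0.4673], [-0.4932, 0.1508, 0.8567, -1.3687], [0.0, 0.0, 0.0, 1.0]]}
wrist {'image': 0, 'fx': 332.8979, 'fy': 332.8979, 'cx': 321.5557, 'cy': 238.8607, 'T_tool_cam': [[-0.0011, 0.9629, 0.2699, 0.073], [1.0, 0.0012, -0.0002, -0.0009], [-0.0005, 0.2699, -0.9629, -0.1627], [0.0, 0.0, 0.0, 1.0]]}
{'t': 0.15, 'joint_positions': array([ 1.25241489,  0.33271813, -0.0646708 ,  1.46073369,  0.02158573,
        1.34988563, -0.08852691]), 'joint_vel': array([ 0.00023953, -0.00247277,  0.00183945, -0.00246696,  0.00061931,
       -0.00031227,  0.00128597]), 'tau': array([ 9.46994951e-04, -6.23629332e+01,  2.48352421e-02, -3.90142322e+01,
       -6.13087323e-02,  3.71788186e-02,  7.96101949e-05]), 'tcp_pos': array([ 0.18208559, -0.59759264,  0.221949  ]), 'orientation': array([-5.16151095e-04,  9.89086972e-01,  1.47331891e-01, -9.70403250e-05]), 'ft_force': array([ 0.33806975, -0.41093966, -0.71440519]), 'ft_torque': array([ 0.02004998, -0.00496213, -0.0284882 ]), 'grip_force': 0.0, 'grip_width': 1.000482276089191}
```

View pics/scene0.png

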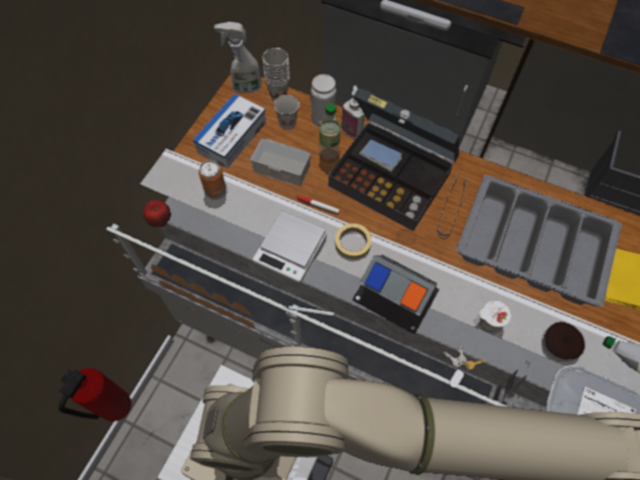

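View pics/top0.png

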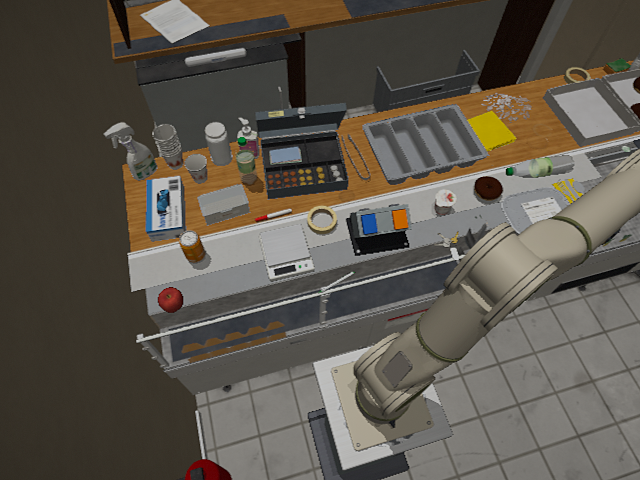

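The scene shows the rack (blue cap at scene px ~(377,277), orange at ~(413,296)) with the scale to its left (~(292,245)); in the top view blue is at ~(369,223), orange ~(400,219) and the pan ~(286,245). The can, tape and pen lie near the scale.

```bash
cat > h.py <<'E'
import cv2,numpy as np
def ray(c,uv):
    W=np.array(c["world_to_cam"]);R,t=W[:3,:3],W[:3,3]
    d=np.array([(uv[0]-c["cx"])/c["fx"],-(uv[1]-c["cy"])/c["fy"],-1.])
    return -R.T@t,R.T@d
def onz(c,uv,z):
    o,d=ray(c,uv);return o+d*(z-o[2])/d[2]
def tri(rs):
    A=0;b=0
    for o,d in rs:
        d=d/np.linalg.norm(d);P=np.eye(3)-np.outer(d,d);A=A+P;b=b+P@o
    return np.linalg.solve(A,b)
def wristcam(c,s):
    """wrist camera dict with world_to_cam from state s"""
    from scipy.spatial.transform import Rotation as Ro
    q=s["orientation"];T=np.eye(4);T[:3,:3]=Ro.from_quat([q[1],q[2],q[3],q[0]]).as_matrix();T[:3,3]=s["tcp_pos"]
    c=dict(c);c["world_to_cam"]=np.linalg.inv(T@np.array(c["T_tool_cam"]));return c
def blob(im,col,mn=60):
    h=cv2.cvtColor(im,cv2.COLOR_RGB2HSV);lo,hi=dict(blue=((105,150,60),(125,255,255)),orange=((5,180,150),(14,255,255)))[col]
    m=cv2.inRange(h,lo,hi);n,l,st,ce=cv2.connectedComponentsWithStats(m)
    return [(ce[i].round(2),st[i].tolist(),cv2.minAreaRect(np.argwhere(l==i)[:,::-1].astype(np.float32))) for i in range(1,n) if st[i][4]>=mn]
E
python3 - <<'E'
from h import *
import pickle
d=pickle.load(open("c0.pkl","rb"))
for n in("scene","top"):
    for k in("blue","orange"):
        for b in blob(d[n]["image"],k): print(n,k,b[0],b[1],onz(d[n],b[0],.1387).round(4))
a=cv2.resize(d["scene"]["image"][190:340,240:450],None,fx=3.8,fy=3.8,interpolation=cv2.INTER_CUBIC)
b=cv2.resize(d["top"]["image"][190:290,240:450],None,fx=3.8,fy=3.8,interpolation=cv2.INTER_CUBIC)
cv2.imwrite("pics/a.png",a[:,:,::-1]);cv2.imwrite("pics/b.png",b[:,:,::-1])
E
```

```text
scene blue [214.87 118.37] [195, 95, 42, 48, 206] [0.7456 0.4982 0.1387]
scene blue [377.31 276.59] [366, 263, 24, 28, 391] [ 0.4837 -0.1191  0.1387]
scene orange [413.27 295.7 ] [401, 282, 25, 28, 404] [ 0.4741 -0.2183  0.1387]
top blue [368.76 223.5 ] [361, 214, 16, 20, 262] [ 0.4843 -0.1174  0.1387]
```

View pics/a.png

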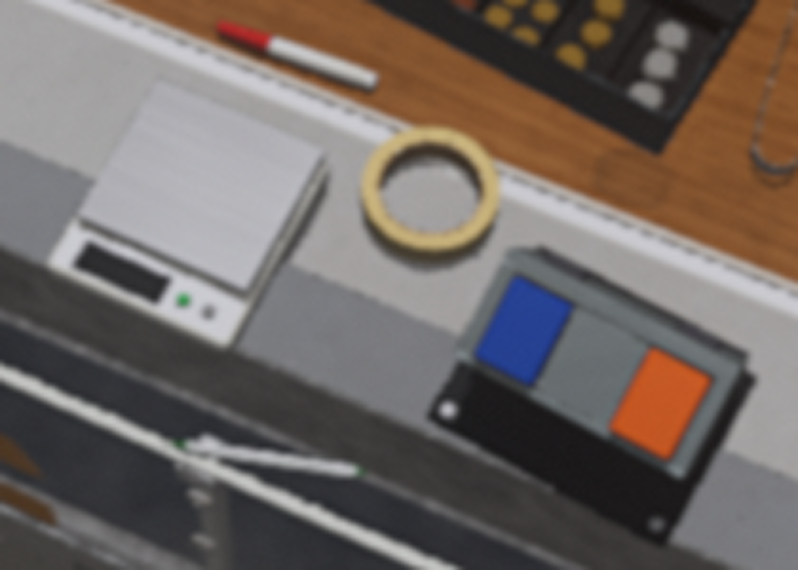

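View pics/b.png

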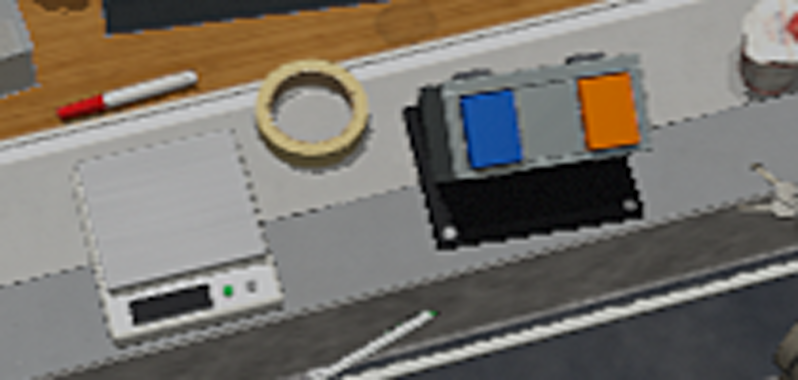

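The crops show the blue cap left, orange right (squared to the rack), the pan corners at crop px (158,80),(327,155),(248,292),(78,218), and nothing between rack and scale except the tape, behind. Moving over the blue cap to measure closer.

>>> play_rows(plan=[0,10,20,20,0,0,25,40,10,-2,0,25,40,10,-2,0,25,40,10,-2,0,25,40,10,-2,0,25,40,10,-2,0,25,40,10,-2,0,25,40,0,-2,0,25,40,0,-2,0,25,40,0,-2,0,25,40,0,-2,0,25,40,0,-2])

```text
t: 1.35
tcp_pos: [0.4677, -0.1361, 0.3026]
orientation: [0.0, 0.999, -0.045, 0.0]
ft_force: [0.8, -1.7, 0.1]
grip_width: 0.026
grip_force: 0.0
```

```bash
python3 - <<'E'
from h import *
import pickle
d=pickle.load(open("c0.pkl","rb"))
def cen(p):
    L=lambda a,b:np.cross([*a,1],[*b,1]); x=np.cross(L(p[0],p[2]),L(p[1],p[3]));return x[:2]/x[2]
ps=[(158,80),(327,155),(248,292),(78,218)];P=[np.array(p)/3.8+(240,190) for p in ps]
pt=[(75,160),(235,130),(268,255),(105,292)];Q=[np.array(p)/3.8+(240,190) for p in pt]
for c,X in((d["scene"],P),(d["top"],Q)):
    W=[onz(c,p,.043) for p in X];print(np.round(W,4).tolist(),onz(c,cen(X),.043).round(4))
E
```

```text
[[0.6, 0.2131, 0.043], [0.5963, 0.0722, 0.043], [0.4713, 0.0756, 0.043], [0.4717, 0.2121, 0.043]] [0.5338 0.1424 0.043 ]
[[0.6046, 0.2141, 0.043], [0.5968, 0.0713, 0.043], [0.4682, 0.0768, 0.043], [0.4713, 0.2178, 0.043]] [0.5347 0.1438 0.043 ]
```

```bash
python3 - <<'E'
from h import *
from bench import bot
s=bot.get_state();c=wristcam(bot.read_camera("wrist"),s)
cv2.imwrite("pics/w1.png",c["image"][:,:,::-1])
print(s["tcp_pos"],s["orientation"],s["ft_force"])
for k in("blue","orange"):
    for b in blob(c["image"],k): print(k,b,onz(c,b[0],.1387).round(4),[onz(c,p,.1387).round(4).tolist() for p in cv2.boxPoints(b[2])])
E
```

```text
[ 0.4677188  -0.13613704  0.3026334 ] [ 2.41166027e-04  9.98988897e-01 -4.49568508e-02  8.92015260e-05] [ 0.76261503 -1.70198151  0.07405044]
blue (array([299.91, 202.51]), [278, 177, 45, 53, 2082], ((299.8345642089844, 203.1134033203125), (53.526023864746094, 42.17459487915039), 87.56334686279297)) [ 0.4882 -0.1162  0.1387] [[0.5147, -0.0974, 0.1387], [0.5127, -0.1382, 0.1387], [0.4594, -0.1356, 0.1387], [0.4614, -0.0929, 0.1387]]
orange (array([45.23, 35.62]), [32, 28, 32, 22, 222], ((48.70588302612305, 38.82353210449219), (17.46256446838379, 32.49977493286133), 75.96376037597656)) [0.6538 0.0886 0.1387] [[0.6559, 0.1007, 0.1387], [0.6594, 0.0716, 0.1387], [0.6463, 0.0718, 0.1387], [0.6427, 0.1013, 0.1387]]
orange (array([399.86, 203.02]), [377, 178, 49, 52, 2074], ((400.6622009277344, 203.5270233154297), (42.25054168701172, 57.04644775390625), 9.462322235107422)) [ 0.4787 -0.2146  0.1387] [[0.4553, -0.189, 0.1387], [0.5104, -0.2007, 0.1387], [0.5, -0.2407, 0.1387], [0.4442, -0.2309, 0.1387]]
```

View pics/w1.png

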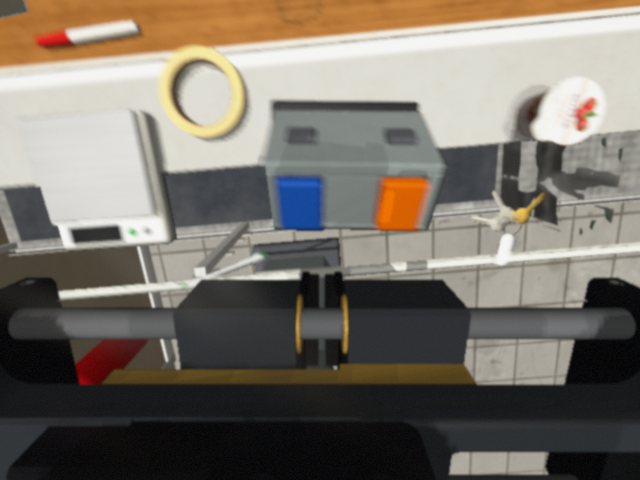

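The wrist view shows blue cap at (300,203), orange (400,203), in line with the tool; a white rail crosses behind the fingertips (row ~270). Checking rail position before descending.

```bash
python3 - <<'E'
from h import *
import pickle
d=pickle.load(open("c0.pkl","rb"))
for a,b in(((113,230),(140,338)),((294,308),(323,294)),((333,313),(352,273))):
    print(tri([ray(d["scene"],a),ray(d["top"],b)]).round(3))
E
```

```text
[ 0.365  0.643 -0.012]
[ 0.372  0.064 -0.034]
[ 0.395 -0.042  0.006]
```

>>> play_rows(plan=[0,-3,9,-40,-0.4,0,-4,12,-40,0,0,0,0,-35,0,0,0,0,-20,0,0,0,0,0,0])

```text
t: 1.9
tcp_pos: [0.4583, -0.1165, 0.1649]
orientation: [-0.001, 0.999, -0.047, -0.002]
ft_force: [-0.8, 0.7, 0.3]
grip_width: 0.005
grip_force: 0.0
```

>>> play_rows(plan=[0,2,1,0,0,0,3,-0.3,-5.2,0,0,3,-0.3,-5.2,0,0,3,-0.3,-5.2,0,0,2,-0.2,-3.5,0,0,0,0,0,0,0,0,0,0,0])

```text
t: 2.6
tcp_pos: [0.4732, -0.1169, 0.1484]
orientation: [-0.0, 0.999, -0.048, -0.0]
ft_force: [-0.4, -0.2, -0.5]
grip_width: 0.004
grip_force: 0.0
```

```bash
python3 - <<'E'
from h import *
from bench import bot
s=bot.get_state();c=bot.read_camera("wrist")
cv2.imwrite("pics/w2.png",c["image"][100:400,150:500][:,:,::-1])
print(s["tcp_pos"],s["ft_force"])
E
```

```text
[ 0.47319734 -0.11689634  0.14842573] [-0.42391924 -0.24677228 -0.49429549]
```

View pics/w2.png

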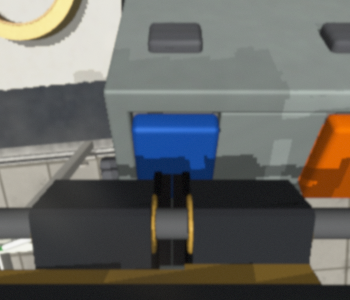

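The fingertips are centred sideways on the blue cap (crop px ~(173,175), cap spans 133–218). Pressing.

>>> play_rows(plan=[0,0,-0.2,-3.5,0,0,1,-0.1,-3.5,0,0,1,-0.1,-1.7,0,0,1,-0.1,-1.7,0,0,0.5,0,-0.9,0,0,0.5,0,-0.9,0,0,0,0,0,0])

```text
t: 3.35
tcp_pos: [0.4769, -0.1175, 0.1363]
orientation: [0.0, 0.999, -0.048, -0.0]
ft_force: [-4.0, -0.5, 5.0]
grip_width: 0.008
grip_force: 2.8
```

>>> play_rows(plan=[0,0.5,0,-0.9,0,0,0.5,-0.1,-0.9,0,0,0.5,0,-0.9,0,0,0.5,-0.1,-0.9,0,0,0,0,0,0])

```text
t: 3.85
tcp_pos: [0.4783, -0.1178, 0.1341]
orientation: [0.001, 0.999, -0.048, -0.001]
ft_force: [-16.3, 2.0, 25.3]
grip_width: 0.006
grip_force: 15.0
```

>>> play_rows(plan=[0,-10,1,20,0,0,-20,2,38,0,0,-15,1.5,38,0,75,0,0,10,0,75,0,0,0,0,75,0,0,0,0,75,0,0,0,0,75,0,0,0,0,75,0,0,0,0])

```text
t: 4.75
tcp_pos: [0.434, -0.113, 0.2378]
orientation: [-0.0, 0.999, -0.047, -0.001]
ft_force: [0.6, -0.1, 0.5]
grip_width: 0.464
grip_force: 0.0
```

```bash
python3 - <<'E'
from h import *
from bench import bot
s=bot.get_state();w=wristcam(bot.read_camera("wrist"),s)
cs={"wrist":w,"scene":bot.read_camera("scene"),"top":bot.read_camera("top")}
print(s["tcp_pos"],s["orientation"],s["ft_force"],s["grip_width"])
cv2.imwrite("pics/w3.png",w["image"][:,:,::-1])
for n,c in cs.items():
  for k,z in(("blue",.1387+.0303),("orange",.1387)):
    for b in blob(c["image"],k): print(n,k,b[0],b[1],onz(c,b[0],z).round(4))
E
```

```text
[ 0.4340366  -0.11301927  0.23783543] [-3.63800483e-04  9.98872499e-01 -4.74674332e-02 -6.64578940e-04] [ 0.55812867 -0.12381408  0.4826161 ] 0.4637651871682172
wrist blue [324.34 199.78] [292, 165, 66, 73, 4420] [ 0.4699 -0.118   0.169 ]
wrist orange [443.94 176.74] [418, 138, 74, 70, 1340] [ 0.4741 -0.2118  0.1387]
scene blue [214.99 118.24] [195, 95, 42, 47, 206] [0.7257 0.4807 0.169 ]
scene blue [371.8  282.07] [363, 272, 18, 20, 213] [ 0.4504 -0.1153  0.169 ]
scene orange [413.47 295.63] [402, 283, 24, 27, 386] [ 0.4745 -0.2187  0.1387]
top blue [371.56 224.93] [363, 214, 17, 20, 232] [ 0.4599 -0.1148  0.169 ]
```

View pics/w3.png

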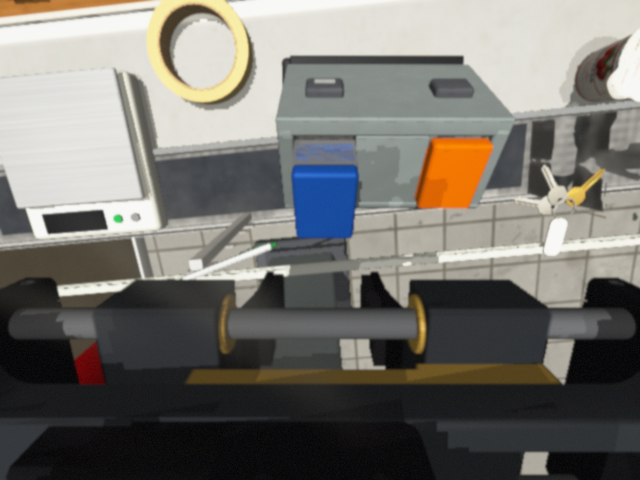

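Blue has sprung out (cap at wrist px (324,200)), orange still latched. Moving over it to grip across y.

>>> play_rows(plan=[72,21,-1.5,0,0,72,21,-2,0,0,72,0,0,0,0,72,0,0,-15,0,72,0,0,-30,0,72,0,0,-30,0,72,0,0,-20,0,72,0,0,-8,0,72,0,0,0,0,72,0,0,0,0])

```text
t: 5.9
tcp_pos: [0.4766, -0.1168, 0.1367]
orientation: [0.0, 0.999, -0.048, 0.001]
ft_force: [0.4, -0.6, 0.8]
grip_width: 0.826
grip_force: 0.0
```

```bash
python3 - <<'E'
from h import *
from bench import bot
s=bot.get_state();c=bot.read_camera("wrist")
cv2.imwrite("pics/w4.png",c["image"][:,:,::-1])
print(s["tcp_pos"],s["ft_force"],s["grip_width"])
E
```

```text
[ 0.47664151 -0.1167509   0.13668232] [ 0.39425729 -0.63002743  0.79597884] 0.8259966655824782
```

View pics/w4.png

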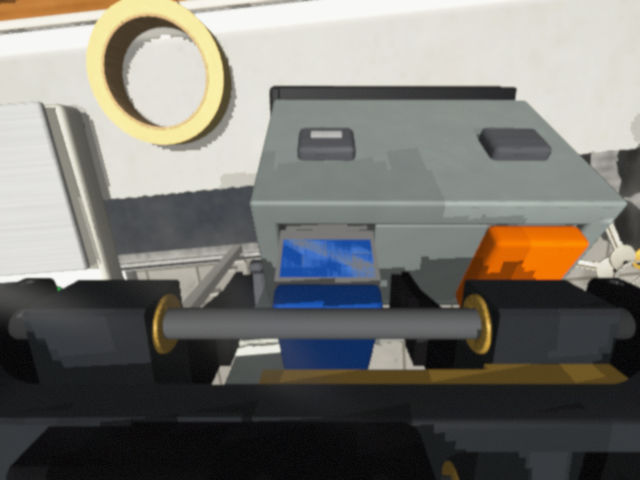

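Fingers straddle the cassette (cap columns 272–383, fingertips 253–390); it sits about 1.5 mm to the right. Correct by 1 mm and close.

>>> play_rows(plan=[55,-0.5,-1,0,0,30,0,0,0,0,30,0,0,0,0,30,0,0,0,0,30,0,0,0,0,30,0,0,0,0,30,0,0,0,0])

```text
t: 6.65
tcp_pos: [0.4758, -0.1178, 0.1357]
orientation: [0.0, 0.999, -0.048, 0.0]
ft_force: [0.5, 0.4, 1.2]
grip_width: 0.506
grip_force: 29.9
```

>>> play_rows(plan=[30,-2.5,0.24,4.33,0,30,-2.5,0.24,4.33,0,30,-2.5,0.24,4.33,0,30,-5,0.5,8.66,0,30,-5,0.5,8.66,0])

```text
t: 7.15
tcp_pos: [0.4578, -0.1158, 0.1668]
orientation: [-0.0, 0.999, -0.047, 0.0]
ft_force: [2.1, -1.1, -1.3]
grip_width: 0.502
grip_force: 29.9
```

>>> play_rows(plan=[30,-5,0.5,8.66,0,30,-5,0.5,8.66,0,30,-5,0.5,8.66,0,30,-5,0.5,8.66,0,30,-5,0.5,8.66,0,30,0,0,20,0,30,0,0,25,0,30,0,0,0,0,30,0,0,0,0])

```text
t: 8.05
tcp_pos: [0.4331, -0.1135, 0.2545]
orientation: [0.0, 0.999, -0.048, 0.0]
ft_force: [-0.2, -0.1, -1.9]
grip_width: 0.504
grip_force: 29.9
```

```bash
python3 - <<'E'
from h import *
from bench import bot
s=bot.get_state();a=bot.read_camera("scene")["image"];b=bot.read_camera("top")["image"]
f=lambda i,y,x:cv2.resize(i[y:y+180,x:x+240],(600,450),interpolation=cv2.INTER_CUBIC)[:, :]
v=np.hstack([cv2.resize(f(a,180,230),(400,300)),cv2.resize(f(b,130,260),(400,300))])
cv2.imwrite("pics/c5.png",v[:,:,::-1])
print(s["tcp_pos"],s["ft_force"],s["ft_torque"])
E
```

```text
[ 0.43311203 -0.11345525  0.25451851] [-0.21547135 -0.07307313 -1.87807352] [0.09924536 0.09896253 0.02651784]
```

View pics/c5.png

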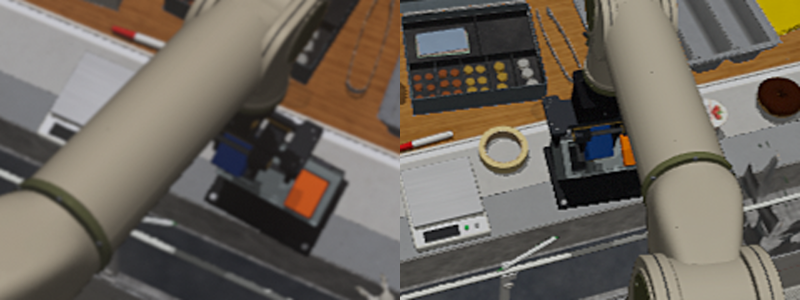

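Cassette is out, held with ~1.9 N weight; orange remains latched. Carrying over the pan, with the foot's lower edge to land so a forward arc pivots it upright.

>>> play_rows(plan=[30,4,18,0,0,30,8,37,0,0,30,9,41,0,0,30,9,41,0,0,30,9,41,0,0,30,8,41,0,0,30,6,30,0,0,30,3,12,0,0,30,0,0,-30,0,30,0,0,-40,0,30,0,0,-30,0,30,0,0,-18,0])

```text
t: 9.35
tcp_pos: [0.4873, 0.1469, 0.1329]
orientation: [0.001, 0.999, -0.047, -0.002]
ft_force: [-0.1, 0.6, -1.6]
grip_width: 0.501
grip_force: 29.9
```

```bash
python3 - <<'E'
from h import *
from bench import bot
s=bot.get_state();c=bot.read_camera("scene");a=c["image"];b=bot.read_camera("wrist")["image"]
v=np.hstack([cv2.resize(a[150:330,190:430],(400,300),interpolation=cv2.INTER_CUBIC),cv2.resize(b,(400,300))])
cv2.imwrite("pics/c6.png",v[:,:,::-1])
print(s["tcp_pos"],s["ft_force"])
E
```

```text
[0.48727523 0.14691691 0.13285675] [-0.10116849  0.62623255 -1.61338751]
```

View pics/c6.png

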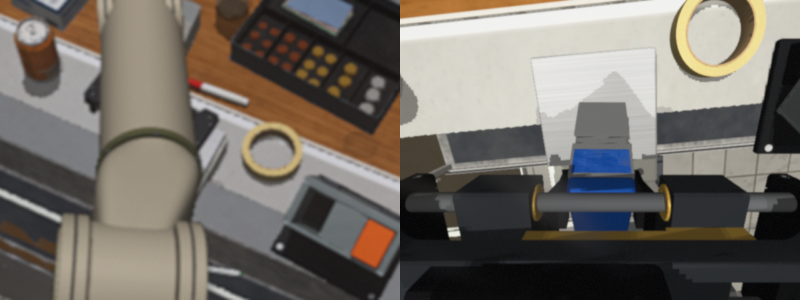

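The wrist view shows the cassette held, still tilted with its foot forward over the pan, laterally near the middle. Lowering to touch.

>>> play_rows(plan=[30,1,0.5,-8,0,30,0,0,-6,0,30,0,0,-2,0,30,0,0,-2,0,30,0,0,-1,0,30,0,0,-1,0,30,0,0,0,0])

```text
t: 10.15
tcp_pos: [0.4903, 0.148, 0.1164]
orientation: [0.0, 0.999, -0.048, 0.0]
ft_force: [0.4, -1.2, -1.0]
grip_width: 0.502
grip_force: 29.9
```

>>> play_rows(plan=[30,0,0,-2,0,30,0,0,-1,0,30,0,0,-1,0,30,0,0,-1,0,30,0,0,0,0])

```text
t: 10.65
tcp_pos: [0.4903, 0.1481, 0.1116]
orientation: [0.0, 0.999, -0.048, 0.0]
ft_force: [-0.7, -0.6, 2.9]
grip_width: 0.507
grip_force: 29.9
```

>>> play_rows(plan=[30,0,0,-1,0,30,1,-0.1,0,0,30,1,-0.1,0.1,0,30,1,-0.1,0.2,0,30,1,-0.1,0.2,0,30,0,0,0,0])

```text
t: 11.25
tcp_pos: [0.4942, 0.1477, 0.1114]
orientation: [0.0, 0.999, -0.048, -0.0]
ft_force: [-3.7, -1.4, 8.8]
grip_width: 0.505
grip_force: 30.0
```

>>> play_rows(plan=[30,1.5,-0.15,0.1,0,30,1.5,-0.15,0.1,0,30,1.5,-0.15,0.1,0,30,1.5,-0.15,0.1,0,30,1.5,-0.15,0.1,0,30,0,0,0,0])

```text
t: 11.85
tcp_pos: [0.5019, 0.1472, 0.1115]
orientation: [-0.0, 0.999, -0.047, 0.0]
ft_force: [-2.3, 0.8, 5.1]
grip_width: 0.498
grip_force: 30.0
```

```bash
python3 - <<'E'
from h import *
from bench import bot
s=bot.get_state();b=bot.read_camera("wrist")["image"]
cv2.imwrite("pics/w7.png",b[:,:,::-1][100:400,150:550])
for x in blob(b,"blue"):print(x[0],x[1])
print(s["tcp_pos"],s["ft_force"])
E
```

```text
[321.7 257.3] [275, 239, 95, 37, 3183]
[321.96 295.66] [267, 283, 111, 26, 2584]
[323.01 353.45] [276, 340, 94, 29, 2493]
[0.50192953 0.14722775 0.1115238 ] [-2.32037758  0.83390391  5.11902812]
```

View pics/w7.png

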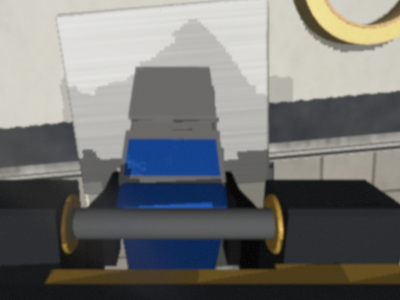

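The wrist view shows the cassette with cap rear edge at row ~283 and the foot's rear edge at row ~167. That was one view past the picture allowance of 10, so I'll go by numbers only from here on: tilt from those edge rows.

```bash
cat >> h.py <<'E'
def tiltrows(c,th,d=.0165):
    """predicted wrist rows: cap rear edge, cap lower side edge n/a, foot rear edge"""
    T=np.linalg.inv(np.array(c["T_tool_cam"]));o=[]
    for x,z in((.030,d),(.030,d-.1),(-.030,d)):
        f=x*np.cos(th)-z*np.sin(th);u=x*np.sin(th)+z*np.cos(th)
        p=T@np.array([f,0,-.019-u,1]);o.append(round(c["cy"]-c["fy"]*p[1]/-p[2],1))
    return o
def tilt(bot,show=True):
    c=bot.read_camera("wrist");im=c["image"]
    g=im[:,305:335].mean(1).astype(int)
    dv=np.abs(np.diff(cv2.GaussianBlur(g.astype(np.float32),(1,3),0),axis=0)).sum(1)
    pk=[(i,int(dv[i])) for i in range(60,420) if dv[i]>18 and dv[i]==dv[max(0,i-3):i+4].max()]
    print("edges",pk);return c
E
python3 - <<'E'
from h import *
from bench import bot
c=tilt(bot)
for t in range(0,36,5):print(t,tiltrows(c,np.radians(t)))
b=[p for p in blob(cv2.imread("pics/w4.png")[:,:,::-1],"blue")];print([x[1] for x in b])
im=cv2.imread("pics/w4.png");print([int(x) for x in im[200:420:4,320,0]])
E
```

```text
edges [(106, 29), (166, 74), (238, 45), (275, 44), (281, 51), (303, 45), (307, 53), (338, 29), (368, 32), (383, 21)]
0 [np.float64(255.8), np.float64(209.8), np.float64(382.0)]
5 [np.float64(261.6), np.float64(200.1), np.float64(380.5)]
10 [np.float64(267.9), np.float64(190.6), np.float64(378.4)]
15 [np.float64(274.8), np.float64(181.3), np.float64(375.9)]
20 [np.float64(282.1), np.float64(172.1), np.float64(372.9)]
25 [np.float64(289.8), np.float64(163.2), np.float64(369.5)]
30 [np.float64(297.7), np.float64(154.5), np.float64(365.8)]
35 [np.float64(305.8), np.float64(146.1), np.float64(361.8)]
[[280, 241, 73, 36, 1639], [316, 240, 56, 22, 703], [273, 285, 109, 23, 2420], [291, 340, 83, 29, 2046]]
[139, 155, 130, 126, 126, 122, 104, 117, 116, 116, 168, 178, 162, 166, 194, 178, 170, 160, 160, 160, 71, 72, 92, 93, 95, 113, 175, 105, 74, 90, 102, 107, 108, 103, 89, 91, 95, 95, 94, 94, 95, 95, 86, 47, 44, 42, 43, 39, 41, 37, 38, 36, 34, 33, 35]
```

Measured tilt barely changed, so the foot is sliding (μ≈0.35) rather than pivoting on the pan. Instead I'll turn the tool 90° and square the cassette's rear face against the fixed rack's vertical left end face, then bring it back.

>>> play_rows(plan=[30,0,0,15,0,30,0,0,40,-8,30,2,-5,35,-8.2,30,3,-15,0,-8.2,30,3,-16,0,-8.2,30,3,-16,0,-8.2,30,3,-17,0,-8.2,30,3,-17,0,-8.2,30,3,-17,0,-8.2,30,3,-17,0,-8.2,30,3,-17,0,-8.2,30,0,0,0,-8.2])

```text
t: 13.15
tcp_pos: [0.51, 0.0795, 0.1727]
orientation: [0.02, 0.898, -0.438, -0.027]
ft_force: [0.3, -0.7, -2.8]
grip_width: 0.503
grip_force: 30.0
```

```bash
python3 - <<'E'
from h import *
from bench import bot
import pickle
s=bot.get_state();print(s["tcp_pos"],s["joint_positions"].round(2),s["orientation"].round(4),s["ft_force"].round(1))
R=2*np.degrees(np.arctan2(s["orientation"][2],s["orientation"][1]));print("yaw toolx",R)
tilt(bot)
d=pickle.load(open("c0.pkl","rb"));print("tape",tri([ray(d["scene"],(353,241)),ray(d["top"],(322,219))]).round(3))
E
```

```text
[0.51003032 0.07947417 0.17265173] [-0.87  0.2   0.72  1.79 -0.14  1.27 -2.59] [ 0.0202  0.8984 -0.438  -0.0267] [ 0.3 -0.7 -2.8]
yaw toolx -51.9790237042911
edges [(166, 70), (214, 22), (221, 39), (222, 39), (229, 30), (282, 31), (307, 29), (338, 24), (368, 37), (383, 27)]
tape [ 0.612 -0.005  0.019]
```

Joint 7 reached its end, so the turn must go the other way: use the rack's right end face, if the tub leaves room. Turning back while checking where the tub and keys are.

```bash
python3 - <<'E'
from h import *
import pickle
d=pickle.load(open("c0.pkl","rb"))
# tub lid, keys, can top
for n,a,b in(("tub lid",(495,314),(445,196)),("keys",(463,362),(452,240))):print(n,tri([ray(d["scene"],a),ray(d["top"],b)]).round(3))
print(onz(d["top"],(445,196),.09).round(3),onz(d["scene"],(495,314),.09).round(3))
for n,bx in(("top",(425,180,470,225)),("scene",(470,290,520,335))):
    h=cv2.cvtColor(d[n]["image"],cv2.COLOR_RGB2HSV);x0,y0,x1,y1=bx
    m=(h[y0:y1,x0:x1,2]>190)&(h[y0:y1,x0:x1,1]<70);p=np.argwhere(m);print(n,p.min(0)[::-1]+(x0,y0),p.max(0)[::-1]+(x0,y0),p.mean(0)[::-1]+(x0,y0))
E
```

```text
tub lid [ 0.546 -0.421  0.083]
keys [ 0.407 -0.394  0.037]
[ 0.547 -0.417  0.09 ] [ 0.538 -0.42   0.09 ]
top [425 180] [463 205] [443.61111111 191.74537037]
scene [481 290] [519 325] [497.06144068 308.69067797]
```

>>> play_rows(plan=[30,0,0,30,8,30,0,0,40,8.5,30,0,0,0,8.5,30,0,0,0,8.5,30,0,0,0,8.5,30,0,0,0,8.5])

```text
t: 13.8
tcp_pos: [0.5097, 0.0805, 0.2422]
orientation: [0.031, 0.999, -0.008, -0.015]
ft_force: [-0.0, -0.4, -1.2]
grip_width: 0.503
grip_force: 30.0
```

>>> play_rows(plan=[30,0,0,10,0,30,-1,-38,0,7.8,30,-1,-38,0,7.8,30,-1,-38,0,7.8,30,-1,-38,0,7.8,30,-1,-38,0,7.8,30,-1,-38,0,7.8,30,-1,-38,0,7.8,30,-1,-38,0,7.8,30,-1,-38,0,7.8,30,-1,-38,0,7.8,30,-2,-38,0,7.5])

```text
t: 15.0
tcp_pos: [0.499, -0.3236, 0.2526]
orientation: [0.033, 0.759, 0.651, 0.01]
ft_force: [1.5, 0.9, -1.6]
grip_width: 0.501
grip_force: 30.0
```

```bash
cat >> h.py <<'E'
def pose(bot):
    from scipy.spatial.transform import Rotation as Ro
    s=bot.get_state();q=s["orientation"];R=Ro.from_quat([q[1],q[2],q[3],q[0]]).as_matrix()
    print("t",round(s["t"],2),"tcp",s["tcp_pos"].round(4),"yaw",round(np.degrees(np.arctan2(R[1,0],R[0,0])),2),"toolz",R[:,2].round(4),"F",s["ft_force"].round(1),"q",s["joint_positions"].round(2));return s
E
python3 - <<'E'
from h import *
from bench import bot
pose(bot);tilt(bot)
E
```

```text
t 15.0 tcp [ 0.499  -0.3236  0.2526] yaw 81.19 toolz [ 0.0574 -0.0377 -0.9976] F [ 1.5  0.9 -1.6] q [-0.24  0.25  0.88  1.6  -0.2   1.31  0.51]
edges [(150, 22), (155, 28), (166, 44), (225, 24), (229, 31), (238, 22), (262, 22), (263, 22), (282, 31), (307, 28), (338, 37), (368, 37), (383, 26)]
```

Tool carries a ~3.5° roll from the joint-end episode (sideways only, harmless against this face; the flat foot will level on the pan). Backing off a little, fixing yaw, and lowering beside the rack's right face.

>>> play_rows(plan=[30,0,-14,0,3,30,0,0,0,0,30,0,0,-25,0,30,0,0,-35,0,30,0,0,-35,0,30,0,0,-25,0,30,0,0,0,0])

```text
t: 15.75
tcp_pos: [0.4975, -0.3341, 0.1287]
orientation: [0.03, 0.743, 0.669, 0.009]
ft_force: [-0.1, 0.4, -2.2]
grip_width: 0.506
grip_force: 30.0
```

```bash
python3 - <<'E'
from h import *
from bench import bot
pose(bot);tilt(bot)
E
```

```text
t 15.75 tcp [ 0.4975 -0.3341  0.1287] yaw 83.96 toolz [ 0.0531 -0.0326 -0.9981] F [-0.1  0.4 -2.2] q [-0.15  0.38  0.82  1.74 -0.32  1.09  0.66]
edges [(109, 23), (138, 77), (149, 106), (166, 23), (224, 24), (229, 32), (261, 26), (282, 32), (307, 28), (338, 37), (368, 36), (383, 25)]
```

>>> play_rows(plan=[30,0.4,4,0,0,30,0.4,4,0,0,30,0.3,3,0,0,30,0.3,3,0,0,30,0.3,3,0,0,30,0.3,3,0,0,30,0,0,0,0])

```text
t: 16.5
tcp_pos: [0.5005, -0.3178, 0.132]
orientation: [0.034, 0.742, 0.669, 0.009]
ft_force: [0.5, -3.9, -1.0]
grip_width: 0.505
grip_force: 30.0
```

>>> play_rows(plan=[30,0.3,3,0,0,30,0.3,3,0,0,30,0.3,3,0,0,30,0.3,3,0,0,30,0,0,0,0])

```text
t: 17.0
tcp_pos: [0.5017, -0.308, 0.133]
orientation: [0.035, 0.743, 0.669, 0.009]
ft_force: [0.6, -10.8, 3.2]
grip_width: 0.499
grip_force: 30.0
```

```bash
python3 - <<'E'
from h import *
from bench import bot
pose(bot);tilt(bot)
E
```

```text
t 17.0 tcp [ 0.5017 -0.308   0.133 ] yaw 83.92 toolz [ 0.0598 -0.041  -0.9974] F [  0.6 -10.8   3.2] q [-0.22  0.34  0.83  1.78 -0.28  1.07  0.59]
edges [(198, 28), (221, 30), (229, 47), (234, 29), (281, 31), (307, 27), (338, 36), (369, 39), (383, 25)]
```

>>> play_rows(plan=[30,0.3,3,0,0,30,0.3,3,0,0,30,0.3,3,0,0,30,0,0,0,0])

```text
t: 17.45
tcp_pos: [0.5026, -0.2981, 0.1326]
orientation: [0.035, 0.743, 0.669, 0.009]
ft_force: [-0.4, -8.2, 1.9]
grip_width: 0.501
grip_force: 30.0
```

```bash
python3 - <<'E'
from h import *
from bench import bot
pose(bot);c=tilt(bot)
print([x[1] for x in blob(c["image"],"blue")])
g=cv2.cvtColor(c["image"],cv2.COLOR_RGB2HSV)[:,322];print([tuple(int(v) for v in g[r]) for r in range(190,300,5)])
E
```

```text
t 17.45 tcp [ 0.5026 -0.2981  0.1326] yaw 83.96 toolz [ 0.0593 -0.0397 -0.9974] F [-0.4 -8.2  1.9] q [-0.24  0.33  0.83  1.79 -0.27  1.07  0.57]
edges [(220, 30), (228, 45), (234, 50), (279, 29), (307, 25), (338, 38), (369, 40), (383, 26)]
[[268, 280, 109, 28, 2941], [273, 339, 99, 30, 2723]]
[(73, 13, 140), (73, 13, 140), (71, 14, 141), (70, 16, 142), (72, 18, 141), (71, 14, 142), (71, 15, 133), (15, 6, 92), (20, 6, 134), (30, 7, 114), (30, 6, 85), (10, 11, 68), (109, 57, 99), (107, 67, 87), (112, 99, 77), (108, 126, 77), (110, 63, 73), (30, 7, 71), (110, 169, 83), (109, 211, 92), (108, 221, 127), (108, 212, 129)]
```

>>> play_rows(plan=[30,0.2,2,0,0,30,0.2,2,0,0,30,0.2,2,0,0,30,0.2,2,0,0,30,0,0,0,0])

```text
t: 18.0
tcp_pos: [0.5034, -0.2899, 0.1325]
orientation: [0.034, 0.743, 0.669, 0.009]
ft_force: [-2.2, -6.8, 1.7]
grip_width: 0.503
grip_force: 30.0
```

>>> play_rows(plan=[30,0.15,1.5,0,0,30,0.15,1.5,0,0,30,0.1,1,0,0,30,0,0,0,0])

```text
t: 18.4
tcp_pos: [0.5038, -0.2859, 0.1324]
orientation: [0.034, 0.742, 0.669, 0.009]
ft_force: [-1.1, -6.7, 2.2]
grip_width: 0.507
grip_force: 30.0
```

```bash
python3 - <<'E'
from h import *
from bench import bot
pose(bot);c=tilt(bot)
g=cv2.cvtColor(c["image"],cv2.COLOR_RGB2HSV)[:,322];print([(r,)+tuple(int(v) for v in g[r]) for r in range(230,300,4)])
E
```

```text
t 18.4 tcp [ 0.5038 -0.2859  0.1324] yaw 83.98 toolz [ 0.059  -0.0391 -0.9975] F [-1.1 -6.7  2.2] q [-0.27  0.32  0.83  1.8  -0.26  1.07  0.55]
edges [(247, 42), (271, 29), (276, 31), (288, 19), (307, 26), (338, 37), (369, 40), (383, 26)]
[(230, 71, 14, 142), (234, 71, 14, 142), (238, 68, 14, 142), (242, 70, 16, 143), (246, 71, 15, 135), (250, 112, 54, 71), (254, 109, 212, 83), (258, 108, 218, 82), (262, 109, 209, 84), (266, 109, 213, 85), (270, 109, 187, 82), (274, 0, 3, 77), (278, 109, 188, 80), (282, 108, 218, 83), (286, 110, 209, 88), (290, 109, 204, 105), (294, 109, 212, 108), (298, 109, 212, 108)]
```

>>> play_rows(plan=[30,0.1,1,0,0,30,0.1,1,0,0,30,0,0,0,0])

```text
t: 18.75
tcp_pos: [0.504, -0.2839, 0.1324]
orientation: [0.034, 0.742, 0.669, 0.009]
ft_force: [-0.3, -6.4, 1.7]
grip_width: 0.506
grip_force: 30.0
```

```bash
python3 - <<'E'
from h import *
from bench import bot
pose(bot);c=tilt(bot)
E
```

```text
t 18.75 tcp [ 0.504  -0.2839  0.1324] yaw 83.97 toolz [ 0.059  -0.0391 -0.9975] F [-0.3 -6.4  1.7] q [-0.27  0.31  0.83  1.8  -0.26  1.06  0.54]
edges [(250, 42), (271, 25), (276, 33), (287, 24), (307, 26), (338, 37), (369, 41), (383, 26)]
```

>>> play_rows(plan=[30,0.1,1,0,0,30,0.1,1,0,0,30,0.1,1,0,0,30,0.1,1,0,0,30,0,0,0,0])

```text
t: 19.3
tcp_pos: [0.5044, -0.2798, 0.1324]
orientation: [0.034, 0.742, 0.669, 0.009]
ft_force: [-0.8, -7.4, 1.6]
grip_width: 0.507
grip_force: 30.0
```

>>> play_rows(plan=[30,0.1,1,0,0,30,0.1,1,0,0,30,0,0,0,0])

```text
t: 19.6
tcp_pos: [0.5045, -0.279, 0.1325]
orientation: [0.035, 0.743, 0.669, 0.008]
ft_force: [0.8, -11.3, -0.4]
grip_width: 0.506
grip_force: 30.0
```

```bash
python3 - <<'E'
from h import *
from bench import bot
pose(bot);c=tilt(bot)
g=cv2.cvtColor(c["image"],cv2.COLOR_RGB2HSV)[:,322];print([(r,)+tuple(int(v) for v in g[r]) for r in range(238,310,3)])
for t in(-10,-5,0,5,10,15):print(t,tiltrows(c,np.radians(t)),tiltrows(c,np.radians(t),.010)[0])
E
```

```text
t 19.6 tcp [ 0.5045 -0.279   0.1325] yaw 83.93 toolz [ 0.0593 -0.0408 -0.9974] F [  0.8 -11.3  -0.4] q [-0.28  0.31  0.83  1.81 -0.25  1.06  0.53]
edges [(255, 31), (275, 32), (286, 34), (291, 26), (292, 26), (307, 27), (338, 37), (369, 41), (383, 26)]
[(238, 70, 11, 140), (241, 73, 13, 140), (244, 69, 13, 141), (247, 71, 14, 141), (250, 73, 16, 142), (253, 73, 13, 141), (256, 72, 13, 96), (259, 65, 17, 88), (262, 60, 11, 72), (265, 30, 4, 62), (268, 15, 8, 62), (271, 30, 8, 62), (274, 103, 22, 80), (277, 109, 202, 77), (280, 109, 205, 81), (283, 109, 203, 84), (286, 109, 211, 139), (289, 109, 213, 183), (292, 109, 213, 152), (295, 108, 209, 110), (298, 108, 220, 108), (301, 109, 206, 110), (304, 108, 213, 109), (307, 109, 174, 88)]
-10 [np.float64(249.5), np.float64(231.2), np.float64(386.0)] 247.5
-5 [np.float64(254.1), np.float64(221.4), np.float64(385.6)] 250.6
0 [np.float64(259.2), np.float64(211.7), np.float64(384.5)] 254.2
5 [np.float64(265.0), np.float64(202.1), np.float64(382.9)] 258.4
10 [np.float64(271.4), np.float64(192.7), np.float64(380.8)] 263.1
15 [np.float64(278.3), np.float64(183.5), np.float64(378.2)] 268.4
```

```bash
python3 - <<'E'
from h import *
from bench import bot
def W(im,name,rows):
    h=cv2.cvtColor(im,cv2.COLOR_RGB2HSV);m=cv2.inRange(h,(100,100,40),(125,255,255))
    print(name,[(r,int(np.flatnonzero(m[r]).min()),int(np.flatnonzero(m[r]).max()),int(m[r].sum()/255),int(np.median(h[r,:,2][m[r]>0]))) for r in rows if m[r].any()])
c=bot.read_camera("wrist");W(c["image"],"now",range(246,310,4));W(c["image"],"now",range(336,376,4))
W(cv2.imread("pics/w4.png")[:,:,::-1],"w4",[*range(230,310,4),*range(336,376,4)])
for th in(0,30):
  for d in(.005,.0165):print(th,d,tiltrows(c,np.radians(th),d))
a=bot.read_camera("scene");b=bot.read_camera("top")
for n,q in(("scene",a),("top",b)):
  for x in blob(q["image"],"blue",15):print(n,x[0],x[1],onz(q,x[0],.165).round(3))
E
```

```text
now [(254, 351, 360, 10, 74), (258, 280, 362, 34, 79), (262, 279, 363, 64, 81), (266, 278, 365, 88, 81), (270, 277, 365, 89, 76), (278, 272, 371, 100, 79), (282, 270, 373, 104, 84), (286, 268, 374, 107, 124), (290, 267, 375, 109, 148), (294, 268, 375, 108, 109), (298, 268, 375, 108, 109), (302, 268, 375, 108, 109), (306, 269, 375, 107, 103)]
now [(340, 271, 373, 103, 106), (344, 271, 373, 103, 108), (348, 271, 373, 103, 108), (352, 271, 371, 101, 108), (356, 272, 371, 100, 108), (360, 272, 371, 100, 108), (364, 272, 370, 99, 107), (368, 273, 369, 97, 100)]
w4 [(242, 283, 370, 70, 161), (246, 283, 370, 77, 168), (250, 282, 371, 90, 178), (254, 282, 371, 90, 172), (258, 281, 372, 84, 173), (262, 281, 372, 68, 171), (266, 280, 350, 71, 170), (270, 280, 372, 78, 162), (274, 280, 371, 89, 163), (286, 277, 377, 101, 86), (290, 275, 379, 105, 93), (294, 274, 380, 107, 94), (298, 274, 381, 108, 96), (302, 273, 382, 110, 103), (306, 272, 381, 110, 172), (340, 280, 374, 95, 92), (344, 281, 372, 92, 94), (348, 282, 371, 90, 94), (352, 282, 370, 89, 94), (356, 282, 369, 88, 94), (360, 283, 368, 86, 94), (364, 284, 367, 84, 93), (368, 291, 366, 72, 87)]
0 0.005 [np.float64(250.6), np.float64(208.7), np.float64(368.2)]
0 0.0165 [np.float64(259.2), np.float64(211.7), np.float64(384.5)]
30 0.005 [np.float64(276.9), np.float64(146.7), np.float64(346.7)]
30 0.0165 [np.float64(301.2), np.float64(157.0), np.float64(368.1)]
scene [214.96 118.26] [195, 95, 42, 47, 205] [0.728 0.483 0.165]
scene [225.74 121.3 ] [221, 114, 13, 14, 46] [0.732 0.45  0.165]
```

>>> play_rows(plan=[30,0.1,1,0,0,30,0.1,1,0,0,30,0,0,0,0])

```text
t: 20.1
tcp_pos: [0.5044, -0.279, 0.1326]
orientation: [0.036, 0.743, 0.668, 0.008]
ft_force: [2.5, -18.9, -5.2]
grip_width: 0.505
grip_force: 30.0
```

>>> play_rows(plan=[30,-0.5,-5,0,0,30,-1,-10,0,0,30,-1,-10,0,0,30,0,0,20,0,30,0,0,40,0,30,0,0,0,0])

```text
t: 20.7
tcp_pos: [0.5041, -0.3007, 0.1961]
orientation: [0.035, 0.742, 0.669, 0.011]
ft_force: [0.9, -0.8, -1.5]
grip_width: 0.503
grip_force: 30.0
```

```bash
python3 - <<'E'
from h import *
from bench import bot
pose(bot);c=tilt(bot)
h=cv2.cvtColor(c["image"],cv2.COLOR_RGB2HSV)[:,310:335].mean(1).astype(int);print([(r,*h[r].tolist()) for r in range(140,306,4)])
g=cv2.cvtColor(c["image"],cv2.COLOR_RGB2GRAY)
for r in(170,190,205,215,225,235):print(r,g[r,240:404:4].tolist())
E
```

```text
t 20.7 tcp [ 0.5041 -0.3007  0.1961] yaw 84.01 toolz [ 0.0638 -0.038  -0.9972] F [ 0.9 -0.8 -1.5] q [-0.27  0.27  0.86  1.71 -0.22  1.19  0.54]
edges [(194, 23), (222, 64), (242, 24), (249, 19), (270, 26), (275, 32), (286, 35), (291, 26), (307, 27), (338, 38), (369, 41), (383, 27)]
[(140, 71, 13, 160), (144, 71, 14, 159), (148, 71, 13, 159), (152, 70, 13, 159), (156, 71, 14, 159), (160, 70, 13, 156), (164, 71, 14, 148), (168, 73, 13, 143), (172, 73, 13, 139), (176, 71, 13, 139), (180, 73, 14, 140), (184, 71, 14, 141), (188, 71, 13, 140), (192, 55, 13, 148), (196, 27, 11, 179), (200, 29, 12, 177), (204, 31, 12, 177), (208, 33, 12, 174), (212, 33, 13, 169), (216, 35, 13, 168), (220, 36, 11, 162), (224, 24, 6, 75), (228, 27, 7, 69), (232, 23, 6, 62), (236, 26, 6, 61), (240, 26, 8, 62), (244, 20, 7, 82), (248, 18, 8, 82), (252, 108, 11, 61), (256, 111, 133, 75), (260, 110, 141, 75), (264, 110, 155, 76), (268, 109, 183, 79), (272, 108, 9, 70), (276, 110, 138, 80), (280, 108, 209, 81), (284, 108, 212, 97), (288, 108, 213, 171), (292, 108, 214, 124), (296, 108, 211, 110), (300, 108, 213, 10
[... 493 characters left out ...]
5, 83, 81, 78, 78, 74, 152, 105, 188, 188, 208, 207, 208, 208, 209, 210, 210, 211, 211, 210, 211, 227, 230, 209, 208, 208, 209, 206, 207]
215 [166, 168, 153, 85, 85, 84, 84, 88, 86, 86, 89, 86, 89, 86, 80, 78, 77, 74, 104, 116, 185, 186, 204, 210, 209, 209, 208, 207, 208, 209, 210, 210, 219, 233, 230, 208, 207, 206, 209, 210, 210]
225 [208, 168, 148, 90, 80, 82, 81, 83, 85, 85, 88, 82, 74, 73, 74, 73, 73, 73, 72, 73, 74, 74, 73, 74, 71, 72, 72, 74, 72, 196, 209, 206, 226, 232, 225, 209, 209, 208, 208, 210, 208]
235 [163, 162, 162, 149, 78, 81, 81, 84, 83, 79, 80, 75, 73, 73, 70, 71, 64, 62, 61, 61, 60, 61, 61, 64, 63, 63, 62, 63, 62, 65, 203, 207, 208, 209, 210, 208, 209, 208, 210, 211, 210]
```

The foot's rear edge now shows at row 222 (predicted ~212–220 when upright): the cassette has been squared upright. Carrying it over the rack to the pan.

>>> play_rows(plan=[30,0,0,30,0,30,0,0,40,0,30,1,20,0,0,30,2,40,0,0,30,3,46,0,0,30,3,48,0,0,30,3,48,0,0,30,3,48,0,0,30,3,48,0,0,30,3,48,0,0,30,3,44,0,0,30,2,30,0,0])

```text
t: 21.95
tcp_pos: [0.5274, 0.1251, 0.26]
orientation: [0.032, 0.741, 0.671, 0.009]
ft_force: [1.1, -0.7, -1.7]
grip_width: 0.505
grip_force: 30.0
```

>>> play_rows(plan=[30,0,15,0,0,30,0,9,0,0,30,0,0,0,0,30,0,0,0,0])

```text
t: 22.35
tcp_pos: [0.5285, 0.1436, 0.2614]
orientation: [0.033, 0.743, 0.669, 0.009]
ft_force: [-0.5, -0.4, -1.4]
grip_width: 0.502
grip_force: 30.0
```

```bash
python3 - <<'E'
from h import *
from bench import bot
pose(bot);c=tilt(bot)
E
```

```text
t 22.35 tcp [0.5285 0.1436 0.2614] yaw 83.95 toolz [ 0.0574 -0.0363 -0.9977] F [-0.5 -0.4 -1.4] q [-0.86  0.1   0.51  1.67  0.    1.34 -0.45]
edges [(135, 19), (211, 28), (222, 85), (242, 24), (249, 19), (275, 32), (287, 35), (293, 31), (307, 28), (338, 39), (369, 40), (383, 28)]
```

>>> play_rows(plan=[30,0,0,-30,0,30,0,0,-40,0,30,0,0,-40,0,30,0,0,-20,0,30,0,0,-8,0,30,0,0,-4,0,30,0,0,-2,0,30,0,0,-1,0,30,0,0,-1,0,30,0,0,0,0])

```text
t: 23.4
tcp_pos: [0.5286, 0.1455, 0.116]
orientation: [0.033, 0.742, 0.67, 0.01]
ft_force: [0.3, 0.4, -2.1]
grip_width: 0.504
grip_force: 30.0
```

>>> play_rows(plan=[30,0,0,-2,0,30,0,0,-1,0,30,0,0,-1,0,30,0,0,-1,0,30,0,0,-1,0,30,0,0,0,0])

```text
t: 24.0
tcp_pos: [0.5283, 0.1453, 0.1094]
orientation: [0.033, 0.742, 0.67, 0.009]
ft_force: [0.5, -0.9, -0.6]
grip_width: 0.506
grip_force: 30.0
```

>>> play_rows(plan=[30,0,0,-1,0,30,0,0,-1,0,30,0,0,0,0])

```text
t: 24.3
tcp_pos: [0.5282, 0.1454, 0.1074]
orientation: [0.033, 0.742, 0.67, 0.009]
ft_force: [0.0, -0.4, -1.5]
grip_width: 0.504
grip_force: 30.0
```

>>> play_rows(plan=[30,0,0,-1,0,30,0,0,-1,0,30,0,0,0,0])

```text
t: 24.6
tcp_pos: [0.5282, 0.1453, 0.1054]
orientation: [0.033, 0.742, 0.67, 0.009]
ft_force: [-0.3, 0.3, -1.5]
grip_width: 0.503
grip_force: 30.0
```

>>> play_rows(plan=[30,0,0,-1,0,30,0,0,-1,0,30,0,0,0,0])

```text
t: 24.9
tcp_pos: [0.5286, 0.1457, 0.1044]
orientation: [0.033, 0.742, 0.67, 0.01]
ft_force: [-2.4, 0.5, 8.2]
grip_width: 0.504
grip_force: 30.0
```

Contact (~10 N). Releasing.

>>> play_rows(plan=[30,0,0,-0.5,0,30,0,0,0,0,46,0,0,0.5,0,50,0,0,0,0,75,0,0,0,0,75,0,0,0,0,75,0,0,0,0,75,0,0,0,0,75,0,0,0,0])

```text
t: 25.8
tcp_pos: [0.5283, 0.1453, 0.1035]
orientation: [0.033, 0.742, 0.67, 0.009]
ft_force: [0.1, -0.2, 0.3]
grip_width: 0.845
grip_force: 0.0
```

```bash
python3 - <<'E'
from h import *
from bench import bot
s=pose(bot);print(s["grip_width"],s["grip_force"]);c=wristcam(bot.read_camera("wrist"),s)
h=cv2.cvtColor(c["image"],cv2.COLOR_RGB2HSV);m=cv2.inRange(h,(100,100,40),(125,255,255))
print([(r,int(np.flatnonzero(m[r]).min()),int(np.flatnonzero(m[r]).max())) for r in(*range(250,308,6),*range(340,372,6)) if m[r].any()])
E
```

```text
t 25.8 tcp [0.5283 0.1453 0.1035] yaw 84.07 toolz [ 0.0576 -0.0358 -0.9977] F [ 0.1 -0.2  0.3] q [-0.83  0.24  0.5   1.87 -0.07  1.01 -0.41]
0.844543449154753 0.0
[(274, 321, 381), (280, 285, 384), (286, 283, 387), (292, 283, 387), (298, 283, 387), (304, 284, 386), (340, 286, 385), (346, 286, 384), (352, 286, 384), (358, 286, 384), (364, 286, 382)]
```

>>> play_rows(plan=[80,0,0,10,0,80,0,0,20,0,80,0,0,35,0,80,0,0,45,0,80,0,0,45,0,80,-10,-40,0,0,80,-10,-45,0,0,80,-10,-45,0,0,80,-10,-45,0,0,80,-10,-45,0,0,80,-10,-45,0,0,80,0,0,0,0])

```text
t: 27.05
tcp_pos: [0.4667, -0.1262, 0.2597]
orientation: [0.033, 0.745, 0.666, 0.01]
ft_force: [0.2, -0.1, -1.1]
grip_width: 0.917
grip_force: 0.0
```

```bash
python3 - <<'E'
from h import *
from bench import bot
pose(bot)
for n in("scene","top"):
  c=bot.read_camera(n)
  for k,z in(("blue",.143),("orange",.1387)):
    for x in blob(c["image"],k,30):print(n,k,x[0].tolist(),x[1],onz(c,x[0],z).round(4),[onz(c,p,z)[:2].round(3).tolist() for p in cv2.boxPoints(x[2])] if k=="blue" else "")
E
```

```text
t 27.05 tcp [ 0.4667 -0.1262  0.2597] yaw 83.52 toolz [ 0.0591 -0.0356 -0.9976] F [ 0.2 -0.1 -1.1] q [-0.64 -0.13  0.74  1.85  0.12  1.32 -0.04]
scene blue [214.86, 118.4] [195, 95, 42, 48, 207] [0.7426 0.4957 0.143 ] [[0.65, 0.511], [0.847, 0.491], [0.842, 0.48], [0.646, 0.5]]
scene blue [226.47, 121.2] [220, 113, 18, 16, 70] [0.7481 0.4606 0.143 ] [[0.725, 0.473], [0.791, 0.462], [0.783, 0.444], [0.717, 0.456]]
scene blue [293.41, 222.95] [281, 213, 25, 21, 301] [0.5292 0.1364 0.143 ] [[0.511, 0.165], [0.553, 0.167], [0.547, 0.107], [0.506, 0.106]]
scene orange [413.31, 295.63] [401, 282, 25, 28, 398] [ 0.4744 -0.2183  0.1387] 
top blue [286.38, 231.87] [277, 223, 20, 19, 311] [0.5216 0.139  0.143 ] [[0.556, 0.164], [0.55, 0.107], [0.487, 0.116], [0.493, 0.171]]
```

```bash
python3 -c "
from bench import bot
print(bot.close_job())"
```

```text
the job is handed in; nothing more can be done
None
```

The blue cassette is standing upright on the scale's pan, about 8 mm from the centre, with the gripper clear and the orange cassette still latched. I handed the job in at about 27 s; `close_job()` returned no verdict, and I viewed 11 pictures, one more than the 10 allowed.

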